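Shut the gas valve, snap the test gauge onto the tilted port and hold it on

ROBOT

A 7-joint arm with a two-finger parallel gripper is mounted at the origin on a cart in front of the work surface, level with it; the furniture and walls round the work are solid. World frame = base frame: x ahead of the robot, y to its left, z up, the work surface at z = 0. Lengths are in m, angles in rad, forces in N, time in s.
With the tool pointing down it reaches from about 0.4 to 0.85 m from the base axis. Payload 10.4 kg.
Tool frame: the origin (TCP) lies on the centre line of the jaws, within the pads' length; the fingertips stand 11 mm ahead of it and the grasp point (between the pads) lies 8 mm behind it (manip.finger_overhang is the distance from the TCP to the fingertips, in m); z points along the fingers, y is the line along which they close (so a half turn about z gives the same grasp; the last joint's range is limited). The gripper opens to 85 mm and grips with 20 to 120 N. Pads are 22 mm wide; open, the fingers measure 114 mm over their backs; the gripper's body (76 mm by 85 mm) begins 54 mm behind the grasp point. The pads swing forward as they close: fully open they stand 13 mm farther back than shut.
Start: joints at [-1.145, 0.332, -0.065, 1.46, 0.022, 1.35, -0.088], TCP at [0.271, 0.563, 0.242] pointing down, gripper open.
Joint ranges: [-2.6, 2.6], [-0.5, 2.12], [-1.47, 1.34], [0.16, 2.42], [-1.27, 4.41], [0.06, 2.06], [-2.6, 2.6]. Speed limits (rad/s): [2.22, 2.22, 2.79, 2.79, 3.14, 3.14, 3.14].

INTERFACE

Orientations are given as a unit quaternion [x, y, z, w].
In Python, from workcell import manip, imaging, workorder gives the robot as it stands.
- The arm moves only by the tool jog_arm, never from a script. Its argument "deltas" is a list of rows, each an object with "gripper": the opening, from 0 (shut) to 1 (fully open); "offset": the shift along the tool's x, y, z in m, a list of three; "rotation": the turn, a rotation vector about the tool's x, y, z in degrees, a list of three. In form: [{"gripper": gripper, "offset": [tx, ty, tz], "rotation": [ax, ay, az]}, ...]. A call has 1 to 20 rows; each row shifts and turns the commanded pose from where the row before left it, along the tool's axes as they then stand; what a row does not reach is not made up. A row lasts 1/10 s, in which the tool goes at most 50 mm and 8.59 degrees, less where a joint would pass 70% of its speed; a pose out of reach is approached as far as the arm can. A call with a gripper value outside its range is refused whole. The fingers move at their own pace and stop on an object; "newtons" is the grip in N (left out, the last holds). Time passes only in rows, so rows that do not move let the fingers close. It gives the time, the measured TCP pose, the force, the opening and the grip force at its end, in the units of the state.
- manip.get_obs(): the state, without advancing time (a new reading comes with each control period).
- imaging.camera(name): name is "side" or "top" or "wrist"; returns the picture (420x560x3 uint8, blue, green, red); there is no depth.
- imaging.camera_model(name): a dict with "camera_matrix" (3x3 intrinsics, pixels), "world_to_cam" (4x4, takes a point from world to camera coordinates); the wrist camera has in their place "hand_eye" (4x4, takes a point from camera to tool coordinates, whose origin is the TCP and whose axes are the flange's). Camera axes: x right, y up, looking along -z (the intrinsics and any distortion apply to the point x, -y, -z); pixel columns grow to the right and rows downward; lengths in m; the calibration is good to about 2 mm. A picture is of the moment at which its call begins: read the wrist's pose just before it. camera_model takes no time and is no camera call.
- workorder.hand_in(): hands the job in; it is judged then, once.
The state is a dict: "clock": time; "joint_pos": joint angles; "joint_velocities": joint speeds; "tau": joint torques, N m; "position": TCP position; "ee_rot": TCP orientation; "ft_force": force on the tool from outside, world axes, zero at the start; "torque": the same for the moment, N m; "grip_width": opening from 0.0 (shut) to 1.0 (fully open); "grasp_force": force on a finger pad.
Only numpy, scipy, OpenCV 4.12 (cv2) and the standard library are available. Lean on these libraries where they do the work, as an engineer would, in place of code of your own. Each camera call takes 0.05 s, during which the arm holds its last target. There are 200 camera calls.

TASK

Shut the ball valve on the gas manifold by turning its handle the full quarter turn to its stop. Then pick up the round push-on gauge, press its open end squarely onto the tilted test port until it snaps past the catches and sits fully home on the seat with the port's pin pushed in, and finish while still gripping it and holding it fully down against the spring: do not let go. Leave the bottle, the petri dish and the tape roll where they stand.

Things in the scene. Friction and masses are not known exactly. Their poses are not given: they have to be found in the camera images.
- handle (a joint): Handle of the ball valve, rad. 0 = open: lever points to the manifold's -x (to the robot), in line with the brass valve. Turns clockwise seen from above to 1.571 = shut: lever points to the manifold's +y (robot's left), across the valve, at a rigid stop. Starts between 0 and 0.35. Stiff (about 0.1 N m); stays where left; a push on the lever's side moves it.
- handle_pivot (a point): Point on the handle's vertical axis, at mid height of the grip (73 mm above the table).
- handle_end (a point): Point on the lever's black grip, 70 mm from the pivot, 12 mm short of the free end, at mid height. The grip is a bar 15 mm wide, 14 mm high (66 to 80 mm above the table), from 26 to 82 mm from the pivot. Fingertips 58 mm above the table beside its outer half pass clear over everything else along its whole swing.
- manifold: Gas manifold fixed to the table: aluminium plate 112 x 210 x 10 mm with a header bar along its back, the brass ball valve on its left half and the tilted test port on its right half. Origin: centre of the plate's underside; x away from the robot, y to its left, z up at yaw 0.
- port_seat (a point): Centre of the flat steel seat (39 mm wide) of the test port, at x 10, y -55, z 52 mm of the manifold. Its z is the nipple's axis, leaning 0.40 rad (23 degrees) from vertical to the manifold's -x (to the robot); its y is the manifold's y. From the seat rises a nipple 13 mm in diameter, 19 mm long, tip tapered to 6 mm.
- pin_tip (a point): Tip of the sprung brass pin (5 mm diameter) that comes out of the nipple's end along its axis; 30 mm from the seat when out.
- pin (a joint): How far the sprung pin is pushed in, m: 0 = out, 0.010 when the gauge sits home on the seat, limit 0.0125. Its spring gives 1.5 N at first touch and 6.5 N when home. Passing the catches takes about 5 to 12 N in all along the axis.
- catch_l (a joint): Spread of the left catch, m: 0 at rest, about 0.002 to 0.003 as the gauge's rim passes. Two sprung steel catches stand at +y and -y of the seat, 22 mm above it, their brackets reaching 41 mm from the axis; sloping lead-in 43 mm wide at the top, 31 mm at the nose 10 mm above the seat. They close behind the rim when the mouth is about 7 to 3 mm from the seat.
- gauge: Loose round steel push-on gauge standing upright, mouth down, 96 mm high, about 0.16 kg. Origin: centre of the mouth; z up its axis to the dial. Rim 37 mm in diameter, neck 29 mm, straight grip 34 mm in diameter from 29 to 83 mm above the mouth, cap 37 mm with white dial. Bore 15 mm wide, 20 mm deep. Grip it 55 to 75 mm above the mouth: fingers then clear the catches.
- gauge_mouth (a point): Centre of the gauge's mouth, its axes those of the gauge (z towards the dial).
- petri: Petri dish with lid, 58 mm wide, 15 mm high; origin centre of underside. Bystander.
- tape: Roll of tape lying flat, 61 mm wide, 19 mm high; origin centre of underside. Bystander.
- bottle: Plastic reagent bottle with a screw cap, 54 mm wide, 110 mm high; origin centre of underside. Bystander.

How it is judged:
On the way, in this order (a step that is already met when the one before it is completed fails the run):
1. the valve is shut before the gauge goes onto the port (value of joint handle above 1.42 rad and distance between gauge_mouth and port_seat above 0.05 m), for 0.2 s.
2. the gauge is carried, clear of the table, in the fingers (height (world z) of gauge_mouth above 0.03 m and contact force between the fingers and gauge above 1 N), for 0.2 s.
3. the gauge has snapped past the catches and sits home on the seat (z of gauge_mouth in the frame of port_seat between -0.003 and 0.002 m and x of gauge_mouth in the frame of port_seat between -0.003 and 0.003 m and y of gauge_mouth in the frame of port_seat between -0.003 and 0.003 m and angle between the z axis of gauge and the z axis of port_seat, either way round below 0.12 rad and value of joint pin above 0.0075 m), for 0.2 s.
At the end, for the whole second after the job is handed in: The handle is at least 1.42 rad round (shut). The gauge's mouth is within 2 mm of the seat, centred within 3 mm, its axis within 0.12 rad of the nipple's, the pin is pushed in more than 7.5 mm and presses on the gauge with over 3 N, and the fingers still grip the gauge (over 3 N), at rest (all of step 3 and value of joint handle above 1.42 rad and contact force between the fingers and gauge above 3 N and contact force between gauge and pin above 3 N and linear speed of gauge below 0.02 m/s); the arm keeps its last pose, push and grip.
It fails at once if the bottle, the petri dish or the tape roll is moved more than 30 mm or the bottle is tipped (distance of any of petri, tape, bottle from where it was at the start of the episode above 0.03 m or angle between bottle's own z axis and vertical above 0.5 rad).
It also fails if it takes over 58 s, if anything falls off the work surface, if the arm or the gripper's body presses on something with over 40 N, if the wrist force passes 120 N, or if a joint passes its speed limit or range.

## Working session

There is one attempt and no reset: what is moved stays moved. The work goes in short steps, Python scripts to look and compute and a tool call to move; the robot and the scene stay as the last step left them, time stands still between calls to the robot, and variables do not carry over. Pictures are saved under pics/ and viewed, at most 10 in all, crops included, and the job is handed in when it is done.

Besides the shell and the picture viewer there is one more tool, called after "Request:" as a command line: name --argument value ..., lists and objects as JSON in quotes. jog_arm: Moves the arm, as the interface text tells. Its arguments: {"type":"object","properties":{"deltas":{"type":"array","items":{"type":"object","properties":{"gripper":{"type":"number"},"offset":{"type":"array","items":{"type":"number"}},"rotation":{"type":"array","items":{"type":"number"}}}}},"newtons":{"type":"number"}},"required":["deltas"]}

```bash
ls; mkdir -p pics; python3 - <<'E'
from workcell import manip, imaging, workorder
import cv2,numpy as np
o=manip.get_obs()
for k,v in o.items(): print(k,np.round(v,4))
for n in ["side","top","wrist"]:
    m=imaging.camera_model(n); print(n,{k:np.round(v,4).tolist() if not isinstance(v,str) else v for k,v in m.items()})
    if n!="wrist": cv2.imwrite(f"pics/{n}0.png",imaging.camera(n))
E
```

```text
pics
clock 0.0
joint_pos [-1.1446  0.3329 -0.0647  1.461   0.0216  1.3499 -0.0885]
joint_velocities [ 0.0003  0.0009  0.0004 -0.     -0.0001 -0.0007 -0.002 ]
tau [ 0.00000e+00 -6.25446e+01  4.89000e-02 -3.91605e+01  1.62000e-02
  1.00000e-02 -0.00000e+00]
position [0.2711 0.5628 0.2415]
ee_rot [ 2.226e-01  9.749e-01 -7.000e-04 -1.000e-04]
ft_force [-0.906   0.4346 -0.0625]
torque [-0.0314  0.0365  0.001 ]
grasp_force 0.0
grip_width 0.9983
side {'camera_matrix': [[381.7884, 0.0, 284.691], [0.0, 381.7884, 212.0674], [0.0, 0.0, 1.0]], 'world_to_cam': [[0.9762, -0.2162, -0.0172, -0.5003], [0.113, 0.4393, 0.8912, -0.0893], [-0.1851, -0.8719, 0.4532, -0.8931], [0.0, 0.0, 0.0, 1.0]]}
top {'camera_matrix': [[522.9182, 0.0, 270.8545], [0.0, 522.9182, 209.9767], [0.0, 0.0, 1.0]], 'world_to_cam': [[-0.0264, -0.9996, -0.0051, -0.0735], [0.9955, -0.0267, 0.0905, -0.4996], [-0.0906, -0.0027, 0.9959, -1.0859], [0.0, 0.0, 0.0, 1.0]]}
wrist {'camera_matrix': [[368.8315, 0.0, 274.4805], [0.0, 368.8315, 207.8775], [0.0, 0.0, 1.0]], 'hand_eye': [[0.0006, 0.9507, 0.31, 0.0782], [1.0, -0.0008, 0.0006, 0.0], [0.0008, 0.31, -0.9507, -0.1316], [0.0, 0.0, 0.0, 1.0]]}
```

View pics/top0.png

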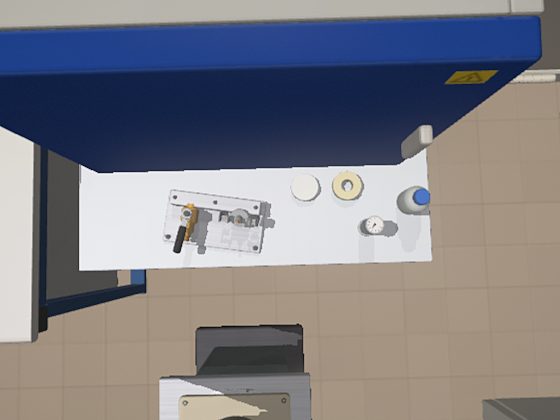

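View pics/side0.png

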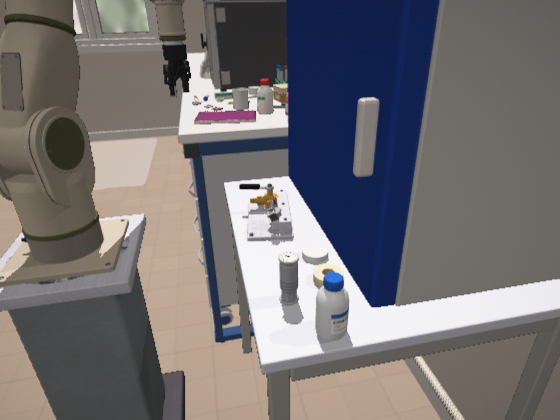

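The top view shows the manifold plate at about (163–270, 189–254), with the black grip from (186,228) to (177,250). The gauge dial is at (374,225), the petri dish at (305,187), the tape at (347,186) and the bottle at (415,198). The side view confirms that a blue cabinet stands behind the table.

```bash
cat > h.py <<'E'
from workcell import manip, imaging, workorder
import cv2,numpy as np
from scipy.spatial.transform import Rotation as R
def cam(n,o=None):
    m=imaging.camera_model(n);K=np.array(m["camera_matrix"])
    if n=="wrist":
        o=o or manip.get_obs();T=np.eye(4);T[:3,:3]=R.from_quat(o["ee_rot"]).as_matrix();T[:3,3]=o["position"]
        C=T@np.array(m["hand_eye"])
    else: C=np.linalg.inv(np.array(m["world_to_cam"]))
    return K,C
def ray(kc,u,v):
    K,C=kc;d=np.array([(u-K[0,2])/K[0,0],-(v-K[1,2])/K[1,1],-1.]);return C[:3,3],C[:3,:3]@d
def plane(kc,u,v,z):
    p,d=ray(kc,u,v);return p+d*(z-p[2])/d[2]
def proj(kc,P):
    K,C=kc;q=np.linalg.inv(C)@np.r_[P,1];return np.array([K[0,2]-K[0,0]*q[0]/q[2],K[1,2]+K[1,1]*q[1]/q[2]])
E
python3 - <<'E'
from h import *
k=cam("top")
for n,u,v,z in [("c1",172,189,.01),("c2",268,202,.01),("c3",262,254,.01),("c4",163,241,.01),("dial",374,225,.096),("petri",305,187,.015),("tape",347,186,.019),("bot",421,197,.11),("tabBL",80,172,0),("tabFL",80,270,0),("tabFR",431,262,0),("tabBR",428,165,0),("gripend",177,250,.08),("gripstart",186,228,.08)]:
    print(n,plane(k,u,v,z).round(3))
im=cv2.imread("pics/top0.png")[175:270,150:280]
cv2.imwrite("pics/topc.png",cv2.resize(im,None,fx=6,fy=6,interpolation=cv2.INTER_CUBIC))
E
```

```text
c1 [0.55  0.125 0.01 ]
c2 [ 0.516 -0.081  0.01 ]
c3 [ 0.405 -0.065  0.01 ]
c4 [0.438 0.145 0.01 ]
dial [ 0.456 -0.289  0.096]
petri [ 0.546 -0.161  0.015]
tape [ 0.545 -0.251  0.019]
bot [ 0.507 -0.381  0.11 ]
tabBL [0.594 0.327 0.   ]
tabFL [0.381 0.326 0.   ]
tabFR [ 0.379 -0.426  0.   ]
tabBR [ 0.589 -0.431  0.   ]
gripend [0.417 0.103 0.08 ]
gripstart [0.461 0.084 0.08 ]
```

View pics/topc.png

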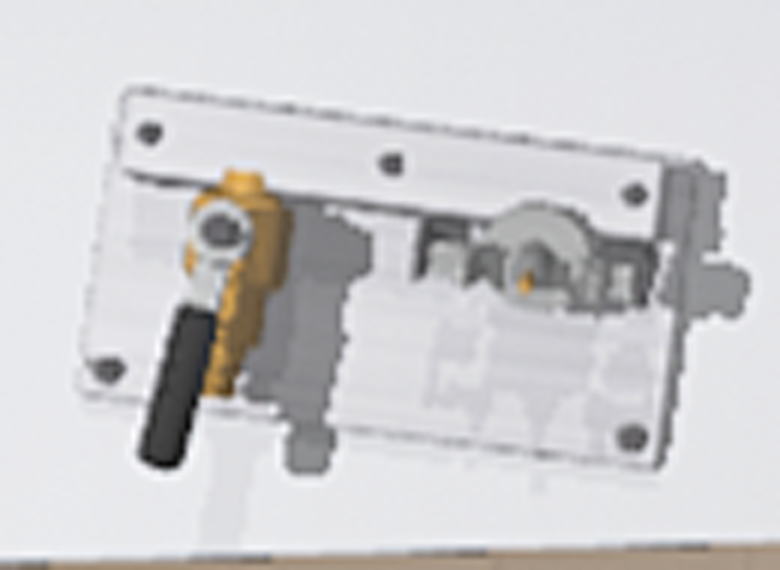

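```bash
cat >> h.py <<'E'
def rel(p,Rt,o=None):
    "turn first (rotvec deg in tool), then shift (in turned tool axes)"
    o=o or manip.get_obs();R0=R.from_quat(o["ee_rot"])
    return np.degrees((R0.inv()*Rt).as_rotvec()).round(2), Rt.inv().apply(np.array(p)-o["position"]).round(4)
def down(yaw,tilt=0): # tool x = -manifold x, z down, leaning: tool z=(sin t,0,-cos t)
    return R.from_euler('z',yaw)*R.from_quat([0,1,0,0])*R.from_euler('y',-tilt)
E
python3 - <<'E'
from h import *
print(rel([.40,.04,.25],down(-.155)), down(0,.4).as_matrix().round(2))
E
```

```text
(array([-7.000e-02, -1.000e-02, -1.684e+01]), array([-0.2081, -0.4966, -0.0084])) [[-0.92  0.    0.39]
 [ 0.    1.    0.  ]
 [-0.39  0.   -0.92]]
```

Request:
jog_arm --deltas '[{"gripper": 1,"offset": [0,0,0],"rotation": [0,0,-5]},{"gripper": 0.3,"offset": [0,0,0],"rotation": [0,0,-6]},{"gripper": 0,"offset": [0,0,0],"rotation": [0,0,-5.84]},{"gripper": 0,"offset": [-0.008,-0.02,0],"rotation": [0,0,0]},{"gripper": 0,"offset": [-0.016,-0.037,-0.001],"rotation": [0,0,0]},{"gripper": 0,"offset": [-0.016,-0.037,-0.001],"rotation": [0,0,0]},{"gripper": 0,"offset": [-0.016,-0.04,-0.001],"rotation": [0,0,0]},{"gripper": 0,"offset": [-0.016,-0.04,-0.001],"rotation": [0,0,0]},{"gripper": 0,"offset": [-0.016,-0.04,-0.001],"rotation": [0,0,0]},{"gripper": 0,"offset": [-0.016,-0.04,-0.001],"rotation": [0,0,0]},{"gripper": 0,"offset": [-0.016,-0.04,-0.001],"rotation": [0,0,0]},{"gripper": 0,"offset": [-0.016,-0.04,-0.001],"rotation": [0,0,0]},{"gripper": 0,"offset": [-0.016,-0.04,0],"rotation": [0,0,0]},{"gripper": 0,"offset": [-0.016,-0.04,0],"rotation": [0,0,0]},{"gripper": 0,"offset": [-0.016,-0.04,0],"rotation": [0,0,0]},{"gripper": 0,"offset": [-0.016,-0.032,0],"rotation": [0,0,0]},{"gripper": 0,"offset": [-0.009,-0.015,0],"rotation": [0,0,0]},{"gripper": 0,"offset": [0,0,0],"rotation": [0,0,0]}]'

```text
clock: 1.9
position: [0.4007, 0.0336, 0.2502]
ee_rot: [0.079, 0.997, 0.0, -0.0]
ft_force: [0.2, 0.8, 0.7]
grip_width: -0.001
grasp_force: 0.0
```

```bash
python3 - <<'E'
from h import *
o=manip.get_obs();print(o["clock"],o["position"],o["ee_rot"],o["grip_width"])
np.save("o1.npy",np.r_[o["position"],o["ee_rot"]])
cv2.imwrite("pics/w1.png",imaging.camera("wrist"))
cv2.imwrite("pics/w1b.png",cv2.resize(cv2.imread("pics/w1.png"),(800,600),interpolation=cv2.INTER_CUBIC))
E
```

```text
1.9 [0.40071538 0.03360933 0.25020478] [ 7.94545971e-02  9.96838480e-01  9.05000463e-05 -5.74817835e-05] -0.0011201021383912223
```

View pics/w1b.png

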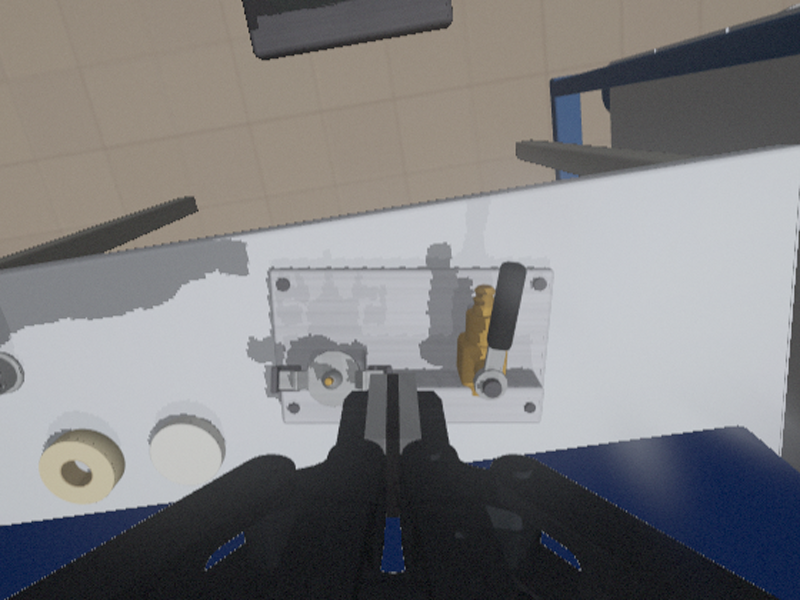

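The wrist view, upside down with the robot at the top, shows:
- Plate front corners at (270,268) and (553,268).
- Lever pivot at (490,386), with the grip end at (512,264).
- Brass pin tip at (328,380).
- The fingers are shut.

```bash
python3 - <<'E'
from h import *
a=np.load("o1.npy");k=cam("wrist",dict(position=a[:3],ee_rot=a[3:]));s=1/1.42857
f=lambda u,v,z:plane(k,u*s,v*s,z).round(4)
P=f(490,386,.085);E=f(512,264,.08);S=f(507,349,.08)
a,b=f(270,268,.01),f(553,268,.01);y=(b-a)/np.linalg.norm(b-a);yaw=np.arctan2(-y[0],y[1])
M=R.from_euler('z',yaw); cen=(a+b)/2+M.apply([.056,0,0])
print("len",np.linalg.norm(b-a),"yaw",yaw,"origin",cen,"piv",P,"end",E,S)
d=M.inv().apply(E-S);print("handle",np.arctan2(d[1],-d[0]),"piv in M",M.inv().apply(P-cen))
pt=f(328,380,.0796);print("pin",pt,M.inv().apply(pt-cen),"expect -1.7,-55; via plate:",cen+M.apply([-.0017,-.055,.0696]))
t=cam("top");print("top pin",plane(t,237.5,222.2,.0796))
# pin by two rays
p1,d1=ray(k,328*s,380*s);p2,d2=ray(t,237.5,222.2);q=np.linalg.lstsq(np.c_[d1,-d2],p2-p1,rcond=None)[0];print((p1+d1*q[0]),(p2+d2*q[1]))
E
```

```text
len 0.20627636801146176 yaw -0.1582148601086032 origin [0.47855057 0.03492689 0.01      ] piv [0.4865 0.0815 0.085 ] end [0.4114 0.1031 0.08  ] [0.4654 0.0952 0.08  ]
handle -0.012949069867318324 piv in M [0.00051229 0.0472439  0.075     ]
pin [ 0.469  -0.0191  0.0796] [-0.00091904 -0.05485684  0.0696    ] expect -1.7,-55; via plate: [ 0.46820624 -0.01911833  0.0796    ]
top pin [ 0.46945803 -0.01942059  0.0796    ]
[ 0.46954292 -0.0193343   0.07848502] [ 0.46953525 -0.01934553  0.07848374]
```

Request:
jog_arm --deltas '[{"gripper": 0,"offset": [-0.006,0.008,0.02],"rotation": [0,0,0]},{"gripper": 0,"offset": [-0.006,0.009,0.035],"rotation": [0,0,0]},{"gripper": 0,"offset": [-0.005,0.008,0.035],"rotation": [0,0,0]},{"gripper": 0,"offset": [0,0,0.035],"rotation": [0,0,0]},{"gripper": 0,"offset": [0,0,0.035],"rotation": [0,0,0]},{"gripper": 0,"offset": [0,0,0.021],"rotation": [0,0,0]},{"gripper": 0,"offset": [0,0,0],"rotation": [0,0,0]}]'

```text
clock: 2.65
position: [0.4186, 0.0586, 0.0668]
ee_rot: [0.076, 0.997, -0.001, -0.003]
ft_force: [-0.1, 0.4, 0.7]
grip_width: 0.003
grasp_force: 0.0
```

Request:
jog_arm --deltas '[{"gripper": 0,"offset": [0,0.007,0],"rotation": [0,0,0]},{"gripper": 0,"offset": [0,0.008,0],"rotation": [0,0,0]},{"gripper": 0,"offset": [0.0017,0.0081,0],"rotation": [0,0,0]},{"gripper": 0,"offset": [0.0017,0.0081,0],"rotation": [0,0,0]},{"gripper": 0,"offset": [-0.0004,0.0083,0],"rotation": [0,0,0]},{"gripper": 0,"offset": [-0.0005,0.0083,0],"rotation": [0,0,0]},{"gripper": 0,"offset": [-0.0026,0.0079,0],"rotation": [0,0,0]},{"gripper": 0,"offset": [-0.0026,0.0079,0],"rotation": [0,0,0]},{"gripper": 0,"offset": [-0.0045,0.007,0],"rotation": [0,0,0]},{"gripper": 0,"offset": [-0.0046,0.0069,0],"rotation": [0,0,0]}]'

```text
clock: 3.65
position: [0.445, 0.1332, 0.0692]
ee_rot: [0.077, 0.997, -0.0, -0.0]
ft_force: [-0.9, -1.9, -0.3]
grip_width: 0.0
grasp_force: 0.8
```

Request:
jog_arm --deltas '[{"gripper": 0,"offset": [-0.0062,0.0056,0],"rotation": [0,0,0]},{"gripper": 0,"offset": [-0.0062,0.0055,0],"rotation": [0,0,0]},{"gripper": 0,"offset": [-0.0074,0.0037,0],"rotation": [0,0,0]},{"gripper": 0,"offset": [-0.0074,0.0037,0],"rotation": [0,0,0]},{"gripper": 0,"offset": [0,0,0],"rotation": [0,0,0]}]'

```text
clock: 4.15
position: [0.4756, 0.1472, 0.0694]
ee_rot: [0.077, 0.997, 0.0, 0.0]
ft_force: [0.5, -0.4, 0.4]
grip_width: -0.0
grasp_force: 0.0
```

Request:
jog_arm --deltas '[{"gripper": 0,"offset": [-0.003,0,0],"rotation": [0,0,0]},{"gripper": 0,"offset": [-0.003,0,0],"rotation": [0,0,0]},{"gripper": 0,"offset": [0,0,0],"rotation": [0,0,0]}]'

```text
clock: 4.45
position: [0.4807, 0.1459, 0.0694]
ee_rot: [0.077, 0.997, 0.0, 0.0]
ft_force: [0.4, -0.6, 1.1]
grip_width: -0.004
grasp_force: 0.0
```

Request:
jog_arm --deltas '[{"gripper": 0,"offset": [-0.003,0,0],"rotation": [0,0,0]},{"gripper": 0,"offset": [-0.003,0,0],"rotation": [0,0,0]}]'

```text
clock: 4.65
position: [0.4824, 0.1456, 0.0688]
ee_rot: [0.077, 0.997, -0.0, -0.004]
ft_force: [-30.2, 3.1, 23.7]
grip_width: -0.002
grasp_force: 15.4
```

```bash
python3 - <<'E'
from h import *
o=manip.get_obs();print(o["ft_force"],o["position"])
im=imaging.camera("wrist");cv2.imwrite("pics/w2.png",im[120:400,180:460]);cv2.imwrite("pics/w2b.png",cv2.resize(im[120:330,200:480],(800,600)))
E
```

```text
[-30.15268146   3.12691957  23.73822048] [0.48244051 0.14564091 0.06884303]
```

View pics/w2b.png

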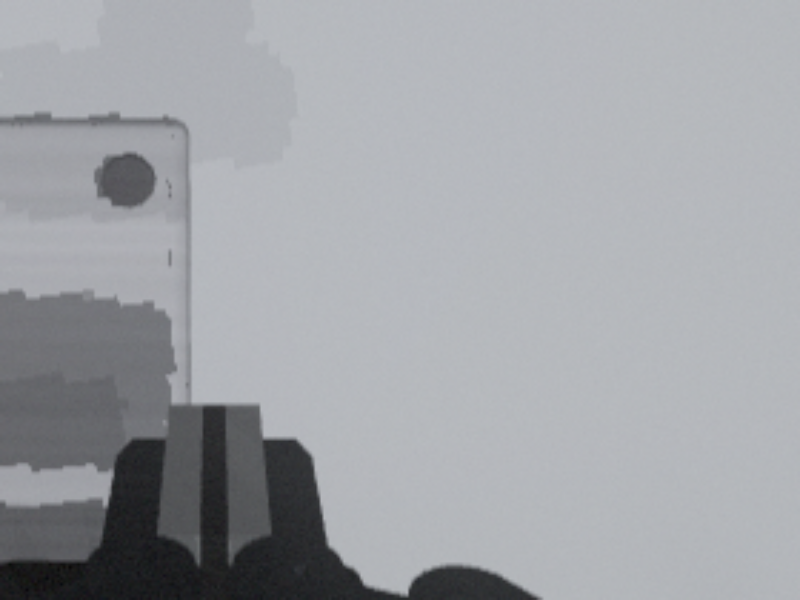

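The handle is at its stop: the reaction is 30 N and the fingers have stopped beside the lever. I'm backing off, lifting and moving over to the gauge.

Request:
jog_arm --deltas '[{"gripper": 0,"offset": [0.01,0,0],"rotation": [0,0,0]},{"gripper": 0,"offset": [0.015,0,0],"rotation": [0,0,0]},{"gripper": 0,"offset": [0,0,-0.03],"rotation": [0,0,0]},{"gripper": 0,"offset": [0,0,-0.045],"rotation": [0,0,0]},{"gripper": 0,"offset": [0,0,-0.045],"rotation": [0,0,0]},{"gripper": 0.4,"offset": [-0.005,-0.02,-0.045],"rotation": [0,0,0]},{"gripper": 0.7,"offset": [-0.006,-0.04,-0.015],"rotation": [0,0,0]},{"gripper": 0.7,"offset": [-0.006,-0.043,0],"rotation": [0,0,0]},{"gripper": 0.7,"offset": [-0.006,-0.043,0],"rotation": [0,0,0]},{"gripper": 0.7,"offset": [-0.006,-0.043,0],"rotation": [0,0,0]},{"gripper": 0.7,"offset": [-0.006,-0.043,0],"rotation": [0,0,0]},{"gripper": 0.7,"offset": [-0.006,-0.043,0],"rotation": [0,0,0]},{"gripper": 0.7,"offset": [-0.006,-0.043,0],"rotation": [0,0,0]},{"gripper": 0.7,"offset": [-0.006,-0.043,0],"rotation": [0,0,0]},{"gripper": 0.7,"offset": [-0.006,-0.04,0],"rotation": [0,0,0]},{"gripper": 0.7,"offset": [-0.003,-0.03,0],"rotation": [0,0,0]},{"gripper": 0.7,"offset": [0,0,0],"rotation": [0,0,0]}]'

```text
clock: 6.4
position: [0.4546, -0.2914, 0.2495]
ee_rot: [0.081, 0.997, -0.001, 0.0]
ft_force: [-0.2, -0.5, 0.8]
grip_width: 0.697
grasp_force: 0.0
```

```bash
python3 - <<'E'
from h import *
o=manip.get_obs();print(o["clock"],o["position"],o["ee_rot"],o["grip_width"])
np.save("o2.npy",np.r_[o["position"],o["ee_rot"]])
w=imaging.camera("wrist");t=imaging.camera("top")
cv2.imwrite("pics/w3.png",w);cv2.imwrite("pics/t3.png",t)
c=np.zeros((600,800,3),np.uint8);c[:,:560]=cv2.resize(w,(560,420))[0:0] if 0 else 0
c[:420,:560]=w;c[420:600,:260]=cv2.resize(t[180:270,150:280],(260,180));cv2.imwrite("pics/c3.png",c)
E
```

```text
6.4 [ 0.45460219 -0.29142014  0.24948191] [ 8.06424029e-02  9.96742164e-01 -1.36185639e-03  8.68577750e-05] 0.6967923977883054
```

View pics/c3.png

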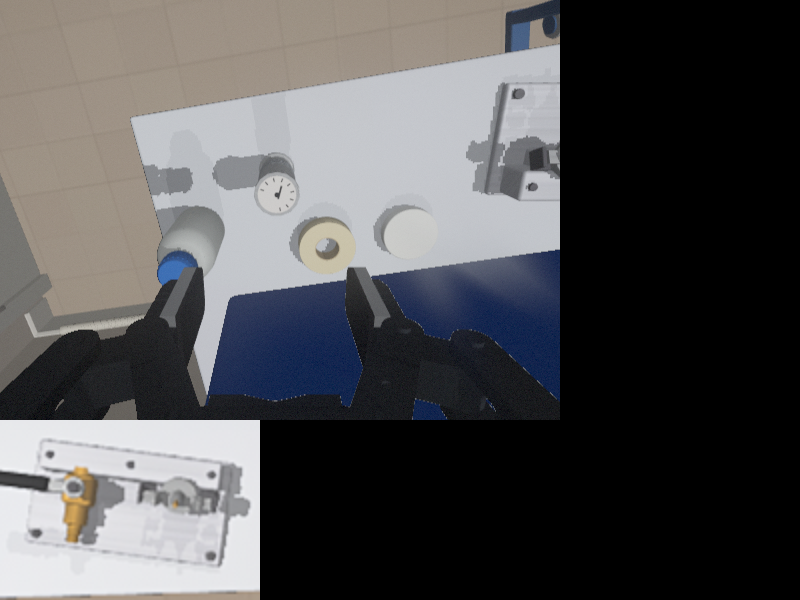

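The lower inset shows the lever across the valve, so it is shut. In the wrist view the dial is centred at about (277,194), and the bottle cap is at (178,270), level with the left finger.

```bash
python3 - <<'E'
from h import *
a=np.load("o2.npy");k=cam("wrist",dict(position=a[:3],ee_rot=a[3:]));t=cam("top")
w=cv2.imread("pics/w3.png")[165:222,248:306];m=(w.min(2)>195).astype(np.uint8)
n,l,st,ce=cv2.connectedComponentsWithStats(m)
for i in range(1,n):
    if st[i,4]>60: print(st[i]+[248,165,0,0,0],ce[i]+[248,165])
print("dial",plane(k,277,194,.096),"top",plane(t,374.3,225,.096))
print("bottle cap",plane(k,178,270,.11),"tape",plane(k,327,246,.019),"petri",plane(k,410,232,.015))
E
```

```text
[248 165  58  57 756] [283.64153439 201.92592593]
[258 176  38  37 903] [275.96345515 194.50166113]
dial [ 0.45773863 -0.29081981  0.096     ] top [ 0.45558887 -0.29006167  0.096     ]
bottle cap [ 0.50473429 -0.38047124  0.11      ] tape [ 0.54492946 -0.25047496  0.019     ] petri [ 0.54465886 -0.1610289   0.015     ]
```

Request:
jog_arm --deltas '[{"gripper": 0.7,"offset": [-0.0022,0.0013,0.025],"rotation": [0,0,0]},{"gripper": 0.7,"offset": [0,0,0.04],"rotation": [0,0,0]},{"gripper": 0.7,"offset": [0,0,0.04],"rotation": [0,0,0]},{"gripper": 0.7,"offset": [0,0,0.035],"rotation": [0,0,0]},{"gripper": 0.7,"offset": [0,0,0.03],"rotation": [0,0,0]},{"gripper": 0.7,"offset": [0,0,0.0215],"rotation": [0,0,0]},{"gripper": 0.7,"offset": [0,0,0],"rotation": [0,0,0]},{"gripper": 0.2,"offset": [0,0,0],"rotation": [0,0,0]},{"gripper": 0.2,"offset": [0,0,0],"rotation": [0,0,0]},{"gripper": 0.2,"offset": [0,0,0],"rotation": [0,0,0]},{"gripper": 0.2,"offset": [0,0,0],"rotation": [0,0,0]},{"gripper": 0.2,"offset": [0,0,0],"rotation": [0,0,0]}]' --newtons 80

```text
clock: 7.7
position: [0.4598, -0.2857, 0.0595]
ee_rot: [0.077, 0.997, 0.0, 0.001]
ft_force: [-2.3, 1.1, 7.9]
grip_width: 0.38
grasp_force: 79.4
```

Request:
jog_arm --deltas '[{"gripper": 0.2,"offset": [0,0,-0.02],"rotation": [0,0,0]},{"gripper": 0.2,"offset": [0,0,-0.04],"rotation": [0,0,0]},{"gripper": 0.2,"offset": [0,0,-0.04],"rotation": [0,0,0]},{"gripper": 0.2,"offset": [0,0,-0.04],"rotation": [0,0,0]},{"gripper": 0.2,"offset": [0,0,-0.02],"rotation": [0,0,0]},{"gripper": 0.2,"offset": [0,0,0],"rotation": [0,0,0]},{"gripper": 0.2,"offset": [0,0,0],"rotation": [0,0,0]}]'

```text
clock: 8.4
position: [0.4587, -0.2854, 0.2179]
ee_rot: [0.077, 0.997, 0.0, 0.001]
ft_force: [0.3, 0.5, -1.5]
grip_width: 0.378
grasp_force: 79.7
```

```bash
python3 - <<'E'
from h import *
o=manip.get_obs();print(o["clock"],o["position"],o["ee_rot"],o["grip_width"],o["grasp_force"],o["joint_pos"])
np.save("o4.npy",np.r_[o["position"],o["ee_rot"]])
w=imaging.camera("wrist");t=imaging.camera("side")
cv2.imwrite("pics/w4.png",w);cv2.imwrite("pics/s4.png",t)
c=np.zeros((420,800,3),np.uint8);c[:,:560]=w;c[:320,560:]=cv2.resize(t[120:280,240:360],(240,320));cv2.imwrite("pics/c4.png",c)
E
```

```text
8.4 [ 0.45873982 -0.2854242   0.21792426] [7.72188577e-02 9.97013960e-01 2.87225190e-04 5.72850520e-04] 0.37819151667031087 79.68648834095802 [-0.26623061  0.19457299  0.83965889  1.75808728 -0.15308196  1.25540594
  2.02786824]
```

View pics/c4.png

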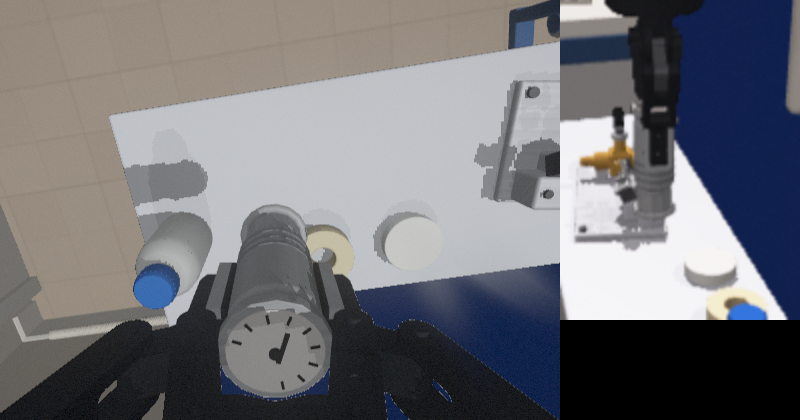

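The gauge is held mouth down. In the wrist view its dial is centred at about (275,353), spanning u 218–331. The top edge of the rim is at about v=205, and the rim spans u 240–308.

```bash
python3 - <<'E'
from h import *
k=cam("wrist",dict(position=np.zeros(3),ee_rot=[0,0,0,1]))  # tool frame
w=cv2.imread("pics/w4.png")
for u,v,z in [(275,352,-.0365),(219,352,-.0365),(331,352,-.0365),(275,397,-.0365),(275,205,.0595)]: print(u,v,plane(k,u,v,z).round(4))
# expected for centred gauge
for x in (0,): print("exp dial c",proj(k,[x,0,-.0365]),"bottom",proj(k,[x-.0185,0,-.0365]),"rim top",proj(k,[x+.0185,0,.0595]))
E
python3 - <<'E'
import cv2,numpy as np
w=cv2.imread("pics/w4.png")
print("col275 top",w[195:225,275].mean(1).astype(int)); print("bottom",w[385:412,275].mean(1).astype(int)); print("row dial",[ (u,int(w[352,u].mean())) for u in list(range(212,228,1))+list(range(322,338))])
E
```

```text
275 352 [ 0.0001 -0.0002 -0.0365]
219 352 [ 0.0001 -0.0176 -0.0365]
331 352 [ 0.0002  0.0172 -0.0365]
275 397 [-0.0175 -0.0002 -0.0365]
275 205 [ 0.0176 -0.0002  0.0595]
exp dial c [275.61859738 352.38786949] bottom [275.53082956 399.40941301] rim top [275.30404195 203.42639703]
col275 top [195 196 194 196 194 195 194 195 183 150 135 147 156 163 158 155 149 127
 108 105 107 105 106  99  95  95  97  96  96  95]
bottom [132 134 133 131 133 135 134 122 110 108 105 121  93  46  49 104  81  30
  28  36  34  30  31  32  35  34  32]
row dial [(212, 35), (213, 34), (214, 33), (215, 33), (216, 26), (217, 35), (218, 38), (219, 82), (220, 95), (221, 91), (222, 92), (223, 95), (224, 94), (225, 115), (226, 133), (227, 134), (322, 119), (323, 120), (324, 119), (325, 99), (326, 93), (327, 89), (328, 89), (329, 91), (330, 80), (331, 38), (332, 34), (333, 37), (334, 37), (335, 31), (336, 36), (337, 32)]
```

Request:
jog_arm --deltas '[{"gripper": 0.2,"offset": [0,0,-0.01],"rotation": [0,-3,0]},{"gripper": 0.2,"offset": [0,0,-0.01],"rotation": [0,-5,0]},{"gripper": 0.2,"offset": [0,0,-0.01],"rotation": [0,-5,0]},{"gripper": 0.2,"offset": [0,0,0],"rotation": [0,-5,0]},{"gripper": 0.2,"offset": [0,0,0],"rotation": [0,-4.9,0]},{"gripper": 0.2,"offset": [0,0,0],"rotation": [0,0,0]},{"gripper": 0.2,"offset": [0,0,0],"rotation": [0,0,0]}]'

```text
clock: 9.2
position: [0.4563, -0.285, 0.2471]
ee_rot: [0.076, 0.977, -0.015, 0.197]
ft_force: [0.2, 0.1, -0.4]
grip_width: 0.38
grasp_force: 79.8
```

```bash
cat >> h.py <<'E'
yaw=-.158;PIN=np.array([.4692,-.0192,.0796]);AX=R.from_euler('z',yaw).apply([-np.sin(.4),0,np.cos(.4)])
E
python3 - <<'E'
from h import *
o=manip.get_obs();print(o["joint_pos"].round(2) if hasattr(o["joint_pos"],'round') else o["joint_pos"])
print(rel(PIN+AX*.1045,down(yaw,.4)))
E
```

```text
[-0.31 -0.22  0.79  2.02  0.03  0.9   1.9 ]
(array([ 0.12, -0.16,  0.16]), array([0.092 , 0.2645, 0.0384]))
```

Request:
jog_arm --deltas '[{"gripper": 0.2,"offset": [0.004,0.015,0],"rotation": [0,0,0.2]},{"gripper": 0.2,"offset": [0.01,0.03,0],"rotation": [0,0,0]},{"gripper": 0.2,"offset": [0.01,0.035,0],"rotation": [0,0,0]},{"gripper": 0.2,"offset": [0.01,0.035,0],"rotation": [0,0,0]},{"gripper": 0.2,"offset": [0.01,0.035,0],"rotation": [0,0,0]},{"gripper": 0.2,"offset": [0.012,0.035,0],"rotation": [0,0,0]},{"gripper": 0.2,"offset": [0.012,0.035,0.005],"rotation": [0,0,0]},{"gripper": 0.2,"offset": [0.012,0.03,0.015],"rotation": [0,0,0]},{"gripper": 0.2,"offset": [0.012,0.0145,0.0184],"rotation": [0,0,0]},{"gripper": 0.2,"offset": [0,0,0],"rotation": [0,0,0]},{"gripper": 0.2,"offset": [0,0,0],"rotation": [0,0,0]},{"gripper": 0.2,"offset": [0,0,0],"rotation": [0,0,0]}]'

```text
clock: 10.4
position: [0.4302, -0.0137, 0.1776]
ee_rot: [0.078, 0.977, -0.015, 0.198]
ft_force: [0.3, -0.1, -2.2]
grip_width: 0.378
grasp_force: 79.8
```

```bash
python3 - <<'E'
from h import *
o=manip.get_obs();print(np.round(o["joint_pos"],2),np.round(o["position"],4))
np.save("o5.npy",np.r_[o["position"],o["ee_rot"]])
w=imaging.camera("wrist");t=imaging.camera("side")
cv2.imwrite("pics/w5.png",w);cv2.imwrite("pics/s5.png",t)
print(rel(PIN+AX*.1045,down(yaw,.4),o))
k=cam("wrist",dict(position=np.zeros(3),ee_rot=[0,0,0,1]));print("expected pin px",proj(k,[0,0,.1045]),proj(k,[0,0,.0995]))
k=cam("wrist",o);print("map pin px",proj(k,PIN))
c=np.zeros((600,800,3),np.uint8);c[:600,:560]=cv2.resize(w[60:270,177:373],(560,600));c[:320,560:]=cv2.resize(t[130:250,220:310],(240,320));cv2.imwrite("pics/c5.png",c)
E
```

```text
[-0.31 -0.35  0.11  2.33  0.24  0.8   1.08] [ 0.4302 -0.0137  0.1776]
(array([ 0.05, -0.03, -0.1 ]), array([0.0019, 0.0007, 0.0011]))
expected pin px [275.03715161 210.07565885] [275.04380225 212.46449903]
map pin px [275.95110867 207.01585513]
```

View pics/c5.png

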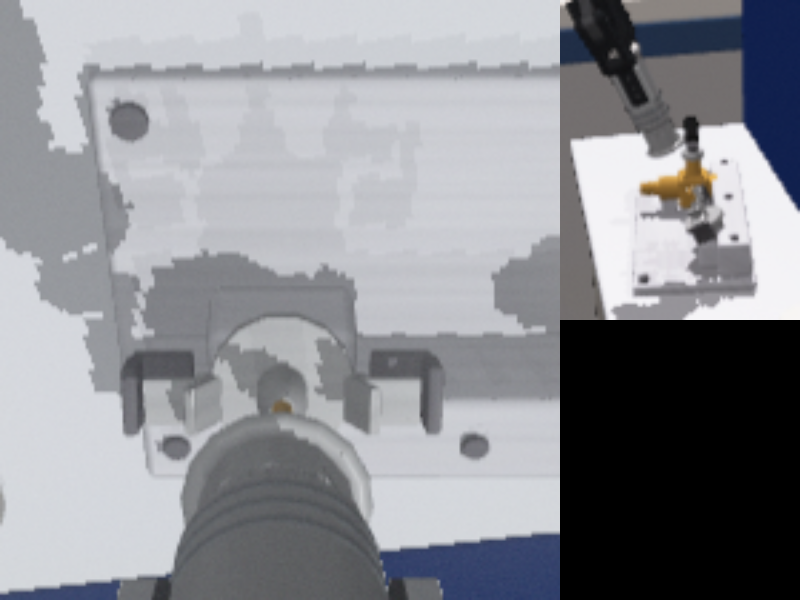

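The pin shows just above the gauge rim at raw pixel (275.7, ~202). The seat's near edge is at raw v≈170, centred on u≈275.9. This agrees sideways with the mapped port, so I'll check it along tool x.

```bash
python3 - <<'E'
from h import *
a=np.load("o5.npy");o=dict(position=a[:3],ee_rot=a[3:]);k=cam("wrist",o)
M=R.from_euler('z',yaw);X=M.apply([np.cos(.4),0,np.sin(.4)]);Y=M.apply([0,1,0]);S=PIN-.03*AX
print("seat near edge",proj(k,S-.0195*X),"left/right",proj(k,S+.0195*Y),proj(k,S-.0195*Y))
print("catch top +y,-y at 21.5",proj(k,S+.022*AX+.0215*Y),proj(k,S+.022*AX-.0215*Y))
print("pin tip",proj(k,PIN),"pin tip near edge",proj(k,PIN-.0025*X),"nipple near edge base",proj(k,S-.0065*X),"nip near top",proj(k,S+.014*AX-.0065*X))
w=cv2.imread("pics/w5.png");col=w[160:180,270:282].mean((1,2)).astype(int);print(col)
h=w[190:212,266:286].astype(int);m=(h[...,2]-h[...,0]>25);v,u=np.nonzero(m);print(u.min()+266,u.max()+266,v.min()+190,v.max()+190)
E
```

```text
seat near edge [275.79096886 169.26266335] left/right [301.71924969 194.74197514] [249.84955799 194.78997118]
catch top +y,-y at 21.5 [306.83095413 203.45397562] [244.97468842 203.51135762]
pin tip [275.95110867 207.01585513] pin tip near edge [275.95252299 203.47757716] nipple near edge base [275.78668184 186.38900421] nip near top [275.86058248 191.39178011]
[125 128 134 136 136 135 135 135 135 122 110 162 180 179 178 178 179 180
 180 181]
272 278 200 203
```

Request:
jog_arm --deltas '[{"gripper": 0.2,"offset": [0.0012,0.0007,0.005],"rotation": [0,0,0]},{"gripper": 0.2,"offset": [0,0,0.012],"rotation": [0,0,0]},{"gripper": 0.2,"offset": [0,0,0.012],"rotation": [0,0,0]},{"gripper": 0.2,"offset": [0,0,0.008],"rotation": [0,0,0]},{"gripper": 0.2,"offset": [0,0,0.004],"rotation": [0,0,0]},{"gripper": 0.2,"offset": [0,0,0],"rotation": [0,0,0]},{"gripper": 0.2,"offset": [0,0,0],"rotation": [0,0,0]}]'

```text
clock: 11.2
position: [0.4444, -0.0147, 0.1389]
ee_rot: [0.078, 0.977, -0.015, 0.198]
ft_force: [0.8, 0.2, -1.3]
grip_width: 0.385
grasp_force: 79.9
```

```bash
python3 - <<'E'
from h import *
o=manip.get_obs();print(o["ft_force"],rel(PIN+AX*.0295,down(yaw,.4),o),o["joint_pos"])
E
```

```text
[ 0.82651313  0.18908756 -1.32926992] (array([ 0.08, -0.  , -0.05]), array([-0.0002, -0.0006,  0.035 ])) [-0.30460014 -0.25870818  0.12859838  2.35450552  0.25475125  0.67809467
  1.06895767]
```

Request:
jog_arm --deltas '[{"gripper": 0.2,"offset": [-0.0009,-0.0006,0.004],"rotation": [0,0,0]},{"gripper": 0.2,"offset": [0,0,0.006],"rotation": [0,0,0]},{"gripper": 0.2,"offset": [0,0,0.006],"rotation": [0,0,0]},{"gripper": 0.2,"offset": [0,0,0.004],"rotation": [0,0,0]},{"gripper": 0.2,"offset": [0,0,0],"rotation": [0,0,0]},{"gripper": 0.2,"offset": [0,0,0],"rotation": [0,0,0]}]'

```text
clock: 11.8
position: [0.4526, -0.0166, 0.1204]
ee_rot: [0.078, 0.977, -0.015, 0.198]
ft_force: [0.0, -0.1, -1.3]
grip_width: 0.379
grasp_force: 79.8
```

```bash
python3 - <<'E'
from h import *
o=manip.get_obs();print(o["ft_force"],rel(PIN+AX*.0295,down(yaw,.4),o),"tool force",R.from_quat(o["ee_rot"]).inv().apply(o["ft_force"]))
E
```

```text
[ 0.03496697 -0.09827486 -1.34917965] (array([ 0.06, -0.05, -0.03]), array([0.0004, 0.0001, 0.0146])) tool force [ 0.4782625  -0.09315132  1.26243977]
```

Request:
jog_arm --deltas '[{"gripper": 0.2,"offset": [0,0,0.003],"rotation": [0,0,0]},{"gripper": 0.2,"offset": [0,0,0.003],"rotation": [0,0,0]},{"gripper": 0.2,"offset": [0,0,0.003],"rotation": [0,0,0]},{"gripper": 0.2,"offset": [0,0,0.002],"rotation": [0,0,0]},{"gripper": 0.2,"offset": [0,0,0],"rotation": [0,0,0]}]'

```text
clock: 12.3
position: [0.4575, -0.017, 0.1106]
ee_rot: [0.077, 0.977, -0.015, 0.199]
ft_force: [4.8, 1.1, -3.2]
grip_width: 0.375
grasp_force: 79.7
```

```bash
python3 - <<'E'
from h import *
o=manip.get_obs();print(rel(PIN+AX*.0295,down(yaw,.4),o),"tool force",R.from_quat(o["ee_rot"]).inv().apply(o["ft_force"]))
E
```

```text
(array([ 0.11,  0.06, -0.03]), array([ 0.0012, -0.0003,  0.0037])) tool force [-2.97203964  1.78768912  4.73669958]
```

Request:
jog_arm --deltas '[{"gripper": 0.2,"offset": [0.0004,0,0.0015],"rotation": [0,0,0]},{"gripper": 0.2,"offset": [0,0,0.0015],"rotation": [0,0,0]},{"gripper": 0.2,"offset": [0,0,0.001],"rotation": [0,0,0]},{"gripper": 0.2,"offset": [0,0,0],"rotation": [0,0,0]},{"gripper": 0.2,"offset": [0,0,0],"rotation": [0,0,0]}]'

```text
clock: 12.8
position: [0.4587, -0.0173, 0.1073]
ee_rot: [0.078, 0.977, -0.015, 0.199]
ft_force: [-1.1, 0.2, 8.5]
grip_width: 0.377
grasp_force: 81.1
```

```bash
python3 - <<'E'
from h import *
o=manip.get_obs();print(rel(PIN+AX*.0295,down(yaw,.4),o),"tool force",R.from_quat(o["ee_rot"]).inv().apply(o["ft_force"]))
E
```

```text
(array([ 0.1 ,  0.07, -0.04]), array([ 0.001 , -0.0002,  0.0001])) tool force [-2.29961016e+00  5.97016228e-03 -8.29133700e+00]
```

Request:
jog_arm --deltas '[{"gripper": 0.2,"offset": [0.0003,0,0.001],"rotation": [0,0,0]},{"gripper": 0.2,"offset": [0,0,0.001],"rotation": [0,0,0]},{"gripper": 0.2,"offset": [0,0,0],"rotation": [0,0,0]},{"gripper": 0.2,"offset": [0,0,0],"rotation": [0,0,0]}]'

```text
clock: 13.2
position: [0.4594, -0.0173, 0.1072]
ee_rot: [0.078, 0.977, -0.015, 0.199]
ft_force: [-32.2, 1.7, 50.3]
grip_width: 0.376
grasp_force: 86.5
```

```bash
python3 - <<'E'
from h import *
o=manip.get_obs();print(rel(PIN+AX*.0295,down(yaw,.4),o),"tool force",R.from_quat(o["ee_rot"]).inv().apply(o["ft_force"]))
E
```

```text
(array([ 0.1 ,  0.1 , -0.09]), array([ 0.0016, -0.0003, -0.0002])) tool force [  9.83713911  -3.28257285 -58.87664684]
```

Request:
jog_arm --deltas '[{"gripper": 0.2,"offset": [0,0,-0.0008],"rotation": [0,0,0]},{"gripper": 0.2,"offset": [0,0,0],"rotation": [0,0,0]},{"gripper": 0.2,"offset": [0,0,0],"rotation": [0,0,0]},{"gripper": 0.2,"offset": [0,0,0],"rotation": [0,0,0]}]'

```text
clock: 13.6
position: [0.4591, -0.0173, 0.1072]
ee_rot: [0.078, 0.977, -0.015, 0.199]
ft_force: [-18.4, 1.1, 32.4]
grip_width: 0.376
grasp_force: 84.0
```

```bash
python3 - <<'E'
from h import *
o=manip.get_obs();print(rel(PIN+AX*.0295,down(yaw,.4),o),"tool force",R.from_quat(o["ee_rot"]).inv().apply(o["ft_force"]))
w=imaging.camera("wrist");t=imaging.camera("top")
c=np.zeros((600,800,3),np.uint8);c[:,:560]=cv2.resize(w[60:270,177:373],(560,600));c[:320,560:]=cv2.resize(t[180:270,160:228],(240,320));cv2.imwrite("pics/c6.png",c)
E
```

```text
(array([ 0.11,  0.1 , -0.07]), array([ 0.0013, -0.0003, -0.    ])) tool force [  4.23022943  -1.75537668 -36.98159666]
```

View pics/c6.png

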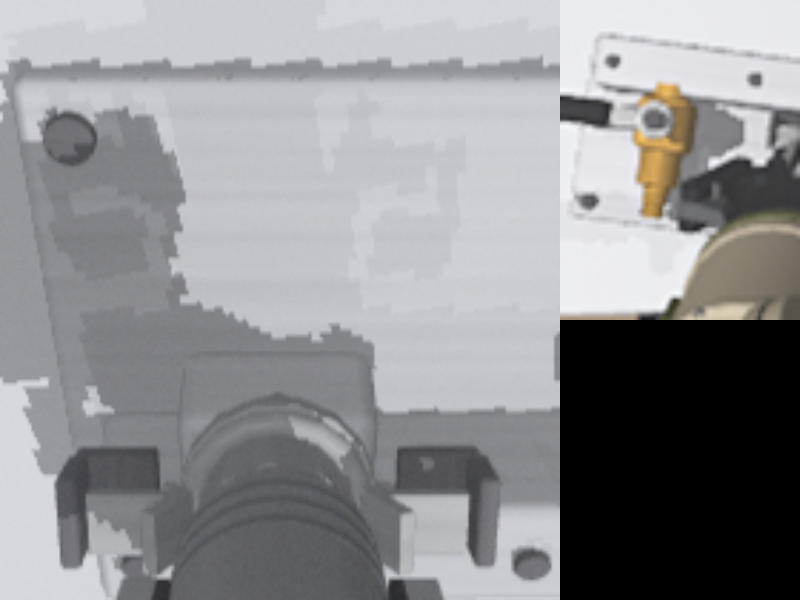

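The rim sits on the seat behind both catches, around crop (280,410) with catches at about (165,530) and (390,530). The lever is still across the valve. Everything is at rest under about 37 N of push, so I'm handing in.

```bash
python3 -c "
from h import *
print(workorder.hand_in())"
```

```text
the job is handed in; nothing more can be done
None
```

I turned the valve to its stop, snapped the gauge home on the test port, and handed the job in at about 13.7 s with the gauge still gripped and pressed down at about 37 N; no verdict came back.

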